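# Lock the embroidery stand's shaft with its R-clip

### The job

Take the R-clip out of its wooden block and lock the stand's steel shaft with it: push the clip's straight leg down through the shaft's cross-hole, with the bent leg riding over the outside of the shaft, until the clip's wire loop sits down on top of the shaft and the bent leg has sprung in underneath, then let go. The shaft floats endwise in its post, so feel for the hole rather than forcing the clip (never press it on the shaft with more than about 20 N), and leave the jar, spool and screwdriver where they are.

Things in the scene. Friction and masses are not known exactly. Their poses are not given: they have to be found in the camera images.
- clip: R-clip of 6 mm steel wire, about 130 g, upright in the block's slot. Origin at the centre of its black moulded grip, a box 28 x 16 x 26 mm (x, y, z); z points up, away from the legs; the clip lies in its xz plane, straight leg at x = y = 0, bent leg on the -x side. Pinch the grip across its 28 mm (fingers along x), fingertips no lower than its underside. It may go in either way round.
- leg_tip (a point): the lower end of the clip's straight leg (6 mm thick, its end bevelled to 3.6 mm), 95 mm below the clip's origin, axes as the clip's
- loop_foot (a point): underside of the clip's wire loop (24 mm wide, flat-bottomed, right under the grip, in the xz plane), 30 mm below the clip's origin, on the straight leg's axis: it comes to rest on the shaft's crown
- throat (a point): the bent leg's throat, 58 mm below the clip's origin, 9.5 mm from the straight leg (centres). Above it a belly (17.5 mm), below it a flare (20 mm, ends 74 mm below the origin). The leg is hinged under the grip and sprung, 3 N m/rad; passing the shaft bends it out about 5 mm and takes some 5 to 15 N, from 30 mm to 5 mm before the seat; then it springs in.
- block: fixed wooden block 100 x 54 x 95 mm (x, y, z), origin at the centre of its underside, z up. A slot 58 mm long (x) and 9 mm wide (y) goes down through its middle; the clip's legs and loop hang in it and its grip rests on the block's top. Pull the clip straight up, 85 mm or more, to free it.
- stand: fixed stand of white-painted wood: base board 130 x 180 x 18 mm, a post 50 mm square and 130 mm high at its y = -46 to -96 mm, and behind it a sloped arm (up to 160 mm high). Origin on the table below midplay, z up. It carries a level steel shaft of 26 mm diameter along y, axis 100 mm up. The shaft cannot turn but stands anywhere within 14 mm endwise; friction holds it (40 N to slide it).
- midplay (a point): fixed point of the stand on the shaft's axis, 100 mm above the table, axes as the stand's (y along the shaft, z up); the shaft's crown is 13 mm above it. The shaft's vertical cross-hole, 8.4 x 8.4 mm right through, lies at x = 0 and within 14 mm of this point in y: its place is not reported, feel for it or see it from above. With the clip home leg_tip is 53 mm below this point.
- shaft_end (a point): fixed point of the stand where the shaft's free end stands at mid-play, 28.5 mm from midplay along y; the real end is off by as much as the cross-hole
- bead_jar: bystander: closed glass jar, 48 mm across and 70 mm high, origin under its centre
- spool: bystander: thread spool, 36 mm across and 50 mm high, origin under its centre
- driver: bystander: screwdriver with a black handle, 160 mm long, lying on the table
Things that resemble listed ones, but are neither listed nor needed, are in the scene too. What is meant by the clip is not pink or purple, and is the smaller of those in its own colour.

How it is judged:
By the outcome, as a careful person would: the job done as asked, in the order asked, and still so for the second after the job is handed in, with the robot touching nothing.
It also fails if it takes over 64 s, if anything falls off the work surface, if the arm or the gripper's body presses on something with over 40 N, if the wrist force passes 120 N, or if a joint passes its speed limit or range.

### The arm

A 6-joint arm with a two-finger parallel gripper is mounted at the origin on the work surface. World frame = base frame: x ahead of the robot, y to its left, z up, the work surface at z = 0. Lengths are in m, angles in rad, forces in N, time in s.
With the tool pointing down it reaches from about 0.3 to 0.875 m from the base axis. Payload 6.4 kg.
Tool frame: the origin (TCP) lies at the very end of the fingers, on their centre line; the grasp point (between the pads) lies 19 mm behind it; z points along the fingers, y is the line along which they close (so a half turn about z gives the same grasp; the last joint's range is limited). The gripper opens to 88 mm and grips with 3 to 60 N. Pads are 18 mm wide; open, the fingers measure 123 mm over their backs; the gripper's body (75 mm by 187 mm) begins 45 mm behind the grasp point.
Start: joints at [1.104, 0.181, 1.607, -0, 1.354, -0.206], TCP at [0.148, 0.556, 0.239] pointing down, gripper open.
Joint ranges: [-2.99, 2.99], [-0.89, 2.07], [0.3, 2.58], [-1.14, 4.28], [0, 2.63], [-3.12, 3.12]. Speed limits (rad/s): [2.57, 2.57, 3.01, 3.14, 3.14, 3.14].

### API

Orientations are given as a unit quaternion [w, x, y, z].
In Python, from workcell import * gives the robot as it stands.
- The arm moves only by the tool arm_command, never from a script. Its argument "moves" is a list of rows, each an object of numbers: "tx", "ty", "tz": the shift along the tool's x, y, z in cm; "rx", "ry", "rz": the turn, a rotation vector about the tool's x, y, z in degrees; "jaw": the opening, from 0 (shut) to 1 (fully open). In form: [{"tx": .., "ty": .., "tz": .., "rx": .., "ry": .., "rz": .., "jaw": ..}, ...]. A call has exactly 8 rows; each row shifts and turns the commanded pose from where the row before left it, along the tool's axes as they then stand; what a row does not reach is not made up. A row lasts 1/12 s, in which the tool goes at most 41.7 mm and 7.16 degrees, less where a joint would pass 70% of its speed; a pose out of reach is approached as far as the arm can. A call is refused whole if a number of a shift passes 4.17 or a number of a turn 7.16, either way. A call with a gripper value outside its range is refused whole. The fingers move at their own pace and stop on an object; "grip_force" is the grip in N (left out, the last holds). Time passes only in rows, so rows that do not move let the fingers close, or fill a call up. It gives the time, the measured TCP pose, the force, the opening and the grip force at its end, in the units of the state.
- get_state(): the state, without advancing time (a new reading comes with each control period).
- capture(name): name is "scene" or "side" or "wrist"; returns (picture, depth): 420x560x3 uint8, red, green, blue; 420x560 float32, m along the optical axis (not along the pixel's ray), 0 where there is no reading.
- camera_params(name): a dict with "vfov" (degrees; the focal length in pixels is half the picture's height over the tangent of half this angle, whatever the lens; pixels are square), "cx", "cy" (the principal point, pixels), "rvec" (rotation vector, rad) and "tvec" (3), from world to camera coordinates, as OpenCV has them. Camera axes: x right, y down, z forward; pixel columns grow to the right and rows downward; lengths in m; the calibration is good to about 2 mm. A picture is of the moment at which its call begins: read the wrist's pose just before it. camera_params takes no time and is no camera call; for the wrist camera it gives the pose at the moment of the call.
- job_done(): hands the job in; it is judged then, once.
The state is a dict: "clock": time; "joint_pos": joint angles; "qd": joint speeds; "effort": joint torques, N m; "position": TCP position; "eef_rot": TCP orientation; "ft_force": force on the tool from outside, world axes, zero at the start; "torque": the same for the moment, N m; "gripper_width": finger opening in m; "finger_force": force on a finger pad.
Only numpy, scipy, OpenCV 4.12 (cv2) and the standard library are available. Lean on these libraries where they do the work, as an engineer would, in place of code of your own. Each camera call takes 0.05 s, during which the arm holds its last target. There are 200 camera calls.

## Working session

There is one attempt and no reset: what is moved stays moved. The work goes in short steps, Python scripts to look and compute and a tool call to move; the robot and the scene stay as the last step left them, time stands still between calls to the robot, and variables do not carry over. Pictures are saved under pics/ and viewed, at most 10 in all, crops included, and the job is handed in when it is done.

Besides the shell and the picture viewer there is one more tool, called after "Request:" by a JSON object that holds its "name" and its "arguments". arm_command: Moves the arm, as the interface text tells. Its arguments: {"type":"object","properties":{"moves":{"type":"array","items":{"type":"object","properties":{"tx":{"type":"number"},"ty":{"type":"number"},"tz":{"type":"number"},"rx":{"type":"number"},"ry":{"type":"number"},"rz":{"type":"number"},"jaw":{"type":"number"}}}},"grip_force":{"type":"number"}},"required":["moves"]}

```bash
mkdir -p pics; cat > h.py <<'E'
from workcell import *
import numpy as np, cv2
from scipy.spatial.transform import Rotation as R
def cam(n):
    p=camera_params(n); f=210/np.tan(np.radians(p["vfov"])/2)
    return f,p["cx"],p["cy"],R.from_rotvec(p["rvec"]).as_matrix(),np.array(p["tvec"]),p
def unproj(c,u,v,d):
    f,cx,cy,Rm,t,_=c
    return Rm.T@(np.array([(u-cx)/f*d,(v-cy)/f*d,d])-t)
def ray(c,u,v,z):
    f,cx,cy,Rm,t,_=c
    o=-Rm.T@t; r=Rm.T@np.array([(u-cx)/f,(v-cy)/f,1]); return o+r*(z-o[2])/r[2]
def proj(c,P):
    f,cx,cy,Rm,t,_=c
    q=Rm@np.array(P)+t; return np.array([f*q[0]/q[2]+cx,f*q[1]/q[2]+cy])
def snap(n,name):
    c=cam(n); im,d=capture(n); cv2.imwrite(f"pics/{name}.png",im[:,:,::-1]); np.save(f"pics/{name}.npy",d)
    import pickle; pickle.dump(c,open(f"pics/{name}.pkl","wb")); return c,im,d
def load(name):
    import pickle
    return pickle.load(open(f"pics/{name}.pkl","rb")),cv2.imread(f"pics/{name}.png"),np.load(f"pics/{name}.npy")
E
python3 - <<'E'
from h import *
for n in("scene","side","wrist"):
    c,im,d=snap(n,n+"0"); print(c[5])
a=[cv2.imread(f"pics/{n}0.png") for n in("scene","side")]
print(get_state())
E
```

```text
{'vfov': 47.95272827308523, 'cx': 286.84636795592365, 'cy': 217.93517014814523, 'rvec': array([ 0.75762385,  2.57607544, -1.17372339]), 'tvec': array([ 0.44719253, -0.19535441,  1.38336126])}
{'vfov': 46.410471187698846, 'cx': 280.1147123935894, 'cy': 216.97263269601729, 'rvec': array([ 2.07448486, -0.93783149,  0.45345554]), 'tvec': array([-0.29876739,  0.40928407,  0.7458029 ])}
{'vfov': 62.603052894344835, 'cx': 284.7854451164121, 'cy': 212.71810927970438, 'rvec': array([-2.30628707, -1.77375283, -0.2472014 ]), 'tvec': array([-0.57345956, -0.03906529,  0.38970444])}
{'clock': 0.15, 'joint_pos': array([ 1.10370256e+00,  1.81378630e-01,  1.60773647e+00,  6.88112613e-06,
        1.35383006e+00, -2.06336401e-01]), 'qd': array([ 1.35492604e-03, -3.85081149e-03, -3.12264604e-03, -7.83635425e-04,
        1.41972262e-03,  1.49134199e-05]), 'effort': array([-1.32765264e-03, -4.34229147e+01, -3.42178059e+01,  7.01348693e-02,
        3.55943909e-02, -1.13727338e-04]), 'position': array([0.14805845, 0.55519512, 0.2380327 ]), 'eef_rot': array([-2.26597215e-04,  1.30010328e-01,  9.91512409e-01, -6.37168995e-04]), 'ft_force': array([ 0.8064649 , -0.15506675, -0.8287661 ]), 'torque': array([ 0.0291524 , -0.08094257, -0.01493386]), 'finger_force': 0.0, 'gripper_width': 0.08828512896770911}
```

View pics/scene0.png

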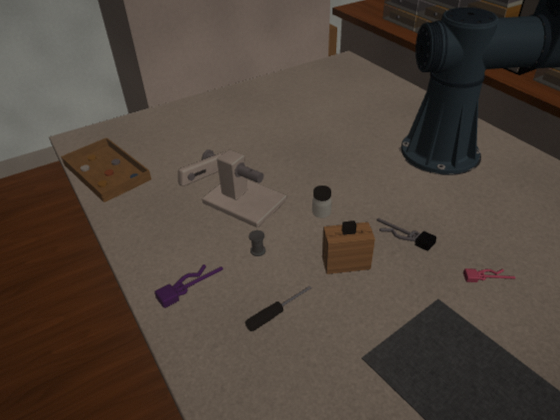

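View pics/side0.png

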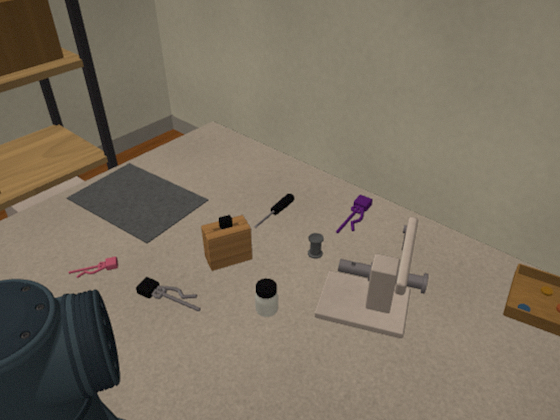

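Both pictures show several clips: black-gripped in the block (scene 349,228), a larger black one lying down (425,240), pink (475,274), purple (170,295). The one in the block fits. Next I'll take one enlarged crop covering the block and the stand.

```bash
python3 - <<'E'
from h import *
c,im,d=load("scene0"); s,ims,ds=load("side0")
A=cv2.resize(im[205:280,305:405],(400,300),interpolation=3)   # x4
B=cv2.resize(im[145:225,170:295],(400,256),interpolation=3)  #3.2
C=cv2.resize(ims[205:280,190:290],(400,300),interpolation=3)
D=cv2.resize(ims[235:335,310:435],(400,320),interpolation=3) #3.2
o=np.zeros((600,800,3),np.uint8); o[:300,:400]=A;o[300:556,:400]=B;o[:300,400:]=C;o[300:,400:]=cv2.resize(D,(400,320))[:300]
o=cv2.convertScaleAbs(o,alpha=1.6); cv2.imwrite("pics/crop1.png",o)
# grip estimates
for cc,dd,p in((c,d,(349,228)),(c,d,(430,242)),(s,ds,(226,222)),(s,ds,(148,288)),(c,d,(257,173)),(s,ds,(350,266))):
    z=dd[p[1],p[0]]; print(p,z,unproj(cc,*p,z).round(4))
# heightmap points
for cc,dd in((c,d),(s,ds)):
    v,u=np.mgrid[:420,:560]; P=np.stack([(u-cc[1])/cc[0]*dd,(v-cc[2])/cc[0]*dd,dd],-1).reshape(-1,3); W=((P-cc[4])@cc[3]); W=W[(dd>0).ravel()]
    tab=W[(abs(W[:,2])<.03)&(abs(W[:,0]-.5)<.3)&(abs(W[:,1])<.4)];print("table z med",np.median(tab[:,2]))
E
```

```text
(349, 228) 0.97643703 [0.5068 0.2103 0.1131]
(430, 242) 1.0699055 [0.3171 0.2733 0.022 ]
(226, 222) 1.0703133 [0.4955 0.1959 0.1123]
(148, 288) 1.0426073 [0.3063 0.2466 0.0195]
(257, 173) 1.1311859 [ 0.5688 -0.0664  0.1114]
(350, 266) 0.9665971 [ 0.564  -0.0852  0.1085]
table z med 0.0003155148574130801
table z med -0.0009376391571293668
```

View pics/crop1.png

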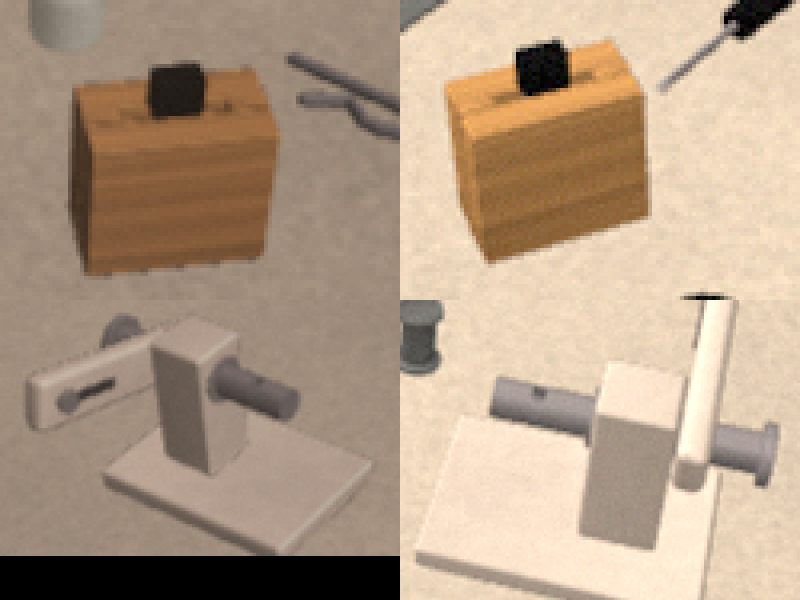

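The crop confirms it: the block's clip is a grip in the slot (crop 177,90), smaller than the loose black one. The stand's shaft shows its cross-hole at crop (260,380) and (540,392). Next I'll compute the poses.

```bash
python3 - <<'E'
from h import *
c=load("scene0")[0]; s=load("side0")[0]
fa=lambda p:(p[0]/4+305-.4,p[1]/4+205-.4); fb=lambda p:(p[0]/3.2+170-.4,(p[1]-300)/3.2+145-.4)
fc=lambda p:((p[0]-400)/4+190-.4,p[1]/4+205-.4); fd=lambda p:((p[0]-400)/3.2+310-.4,(p[1]-300)/3.2+235-.4)
def show(t,cc,f,pts,z):
    Q=np.array([ray(cc,*f(p),z)[:2] for p in pts]); print(t,Q.round(4).tolist(),"mean",Q.mean(0).round(4)); return Q
for t,cc,f,pts in(("blk scene",c,fa,[(74,88),(258,70),(278,124),(92,142)]),("blk side",s,fc,[(446,84),(614,42),(646,84),(474,130)])):
    Q=show(t,cc,f,pts,.095)
    E=[Q[(i+1)%4]-Q[i] for i in range(4)]; print([(round(np.linalg.norm(e),4),round(np.degrees(np.arctan2(e[1],e[0])),1)) for e in E])
for t,cc,f,pts in(("base scene",c,fb,[(104,476),(280,550),(372,464)]),("base side",s,fd,[(460,416),(416,556)])):
    Q=show(t,cc,f,pts,.018);E=np.diff(Q,axis=0);print([(round(np.linalg.norm(e),4),round(np.degrees(np.arctan2(e[1],e[0])),1)) for e in E])
show("post scene",c,fb,[(152,346),(180,362),(240,334),(202,316)],.13)
show("post side",s,fd,[(600,396),(612,362),(688,372),(668,402)],.13)
show("hole scene",c,fb,[(260,380)],.113); show("hole side",s,fd,[(540,392)],.113)
show("griptop scene",c,fa,[(150,69),(201,65),(205,112),(152,116)],.108)
# shaft points by depth near crown
for n in("scene0","side0"):
    cc,_,dd=load(n)
    v,u=np.mgrid[:420,:560]; P=np.stack([(u-cc[1])/cc[0]*dd,(v-cc[2])/cc[0]*dd,dd],-1).reshape(-1,3); W=((P-cc[4])@cc[3])
    m=(dd.ravel()>0)&(np.linalg.norm(W[:,:2]-[.566,-.075],axis=1)<.06)&(W[:,2]>.106)&(W[:,2]<.117); K=W[m]
    x0=K.mean(0);w=np.linalg.svd(K[:,:2]-x0[:2])[2][0];pr=(K[:,:2]-x0[:2])@w; print(n,len(K),x0.round(4),w.round(3),(x0[:2]+w*pr.min()).round(4),(x0[:2]+w*pr.max()).round(4),K[:,2].max())
E
```

```text
blk scene [[0.5369, 0.1615], [0.4462, 0.2044], [0.4646, 0.2427], [0.5532, 0.2003]] mean [0.5002 0.2022]
[(np.float64(0.1003), np.float64(154.7)), (np.float64(0.0426), np.float64(64.3)), (np.float64(0.0982), np.float64(-25.6)), (np.float64(0.0421), np.float64(-112.8))]
blk side [[0.4644, 0.2448], [0.5529, 0.2015], [0.5376, 0.1613], [0.4481, 0.2037]] mean [0.5007 0.2028]
[(np.float64(0.0986), np.float64(-26.1)), (np.float64(0.0429), np.float64(-110.8)), (np.float64(0.099), np.float64(154.6)), (np.float64(0.0442), np.float64(68.5))]
base scene [[0.6839, -0.16], [0.6101, -0.0048], [0.4974, -0.0539]] mean [ 0.5971 -0.0729]
[(np.float64(0.1718), np.float64(115.4)), (np.float64(0.1229), np.float64(-156.4))]
base side [[0.6024, -0.0096], [0.4839, -0.0643]] mean [ 0.5432 -0.037 ]
[(np.float64(0.1305), np.float64(-155.2))]
post scene [[0.6326, -0.148], [0.6244, -0.1171], [0.5693, -0.1248], [0.5819, -0.1635]] mean [ 0.6021 -0.1384]
post side [[0.5755, -0.1263], [0.6058, -0.1153], [0.6287, -0.155], [0.5978, -0.1596]] mean [ 0.6019 -0.139 ]
hole scene [[0.5752, -0.0849]] mean [ 0.5752 -0.0849]
hole side [[0.5704, -0.0882]] mean [ 0.5704 -0.0882]
griptop scene [[0.5034, 0.1829], [0.479, 0.1952], [0.5, 0.225], [0.5245, 0.2124]] mean [0.5017 0.2039]
scene0 201 [ 0.583  -0.0933  0.1111] [-0.4    0.916] [ 0.5952 -0.1212] [ 0.5673 -0.0574] 0.11688755235281477
side0 254 [ 0.5722 -0.0939  0.11  ] [ 0.289 -0.957] [ 0.5622 -0.0609] [ 0.5832 -0.1303] 0.11665254249641385
```

```bash
cat >> h.py <<'E'
def toolR(s=None):
    s=s or get_state(); q=s["eef_rot"]; return R.from_quat([q[1],q[2],q[3],q[0]]).as_matrix(), np.array(s["position"])
def status():
    s=get_state(); M,p=toolR(s); y=M[:,1]
    print("t",round(s["clock"],2),"pos",p.round(4),"yang",round(np.degrees(np.arctan2(y[1],y[0])),2),"zt",M[:,2].round(4),"F",s["ft_force"].round(2),"T",s["torque"].round(2),"w",round(s["gripper_width"],4),"j",np.array(s["joint_pos"]).round(2)); return M,p
def delta(target,yang=None):
    "yaw turn about tool z (deg) and shift in cm in the CURRENT tool frame and in the turned frame"
    M,p=toolR(); d=(np.array(target)-p)*100; y=M[:,1]; print("shift now-frame cm",(M.T@d).round(3))
    if yang is not None:
        a=np.degrees(np.arctan2(y[1],y[0])); t=(yang-a+180)%360-180; print("rz needed",round(-t,2))
        c,s=np.cos(np.radians(yang)),np.sin(np.radians(yang)); M2=np.array([[-s,c,0],[c,s,0],[0,0,-1]]); M2[:,0]=np.cross(M2[:,1],M2[:,2]); print("target-frame shift",(M2.T@d).round(3))
    print("tilt corr (rotvec tool, deg)",np.degrees(M.T@np.cross(M[:,2],[0,0,-1])).round(2))
E
python3 - <<'E'
from h import *
M,p=status(); c=cam("wrist"); o=-c[3].T@c[4]
print("cam in tool",(M.T@(o-p)).round(4),"axes cam in tool",(M.T@c[3].T).round(3).tolist())
delta([.573,-.0865,.26],24.4)
delta([.5005,.2025,.22],-25.6)
E
```

```text
t 0.15 pos [0.1481 0.5552 0.238 ] yang 75.06 zt [-6.0e-04 -1.2e-03 -1.0e+00] F [ 0.81 -0.16 -0.83] T [ 0.03 -0.08 -0.01] w 0.0883 j [ 1.1   0.18  1.61  0.    1.35 -0.21]
cam in tool [ 0.0702 -0.0008 -0.1466] axes cam in tool [[0.001, -0.961, -0.276], [1.0, 0.001, 0.0], [-0.0, -0.276, 0.961]]
shift now-frame cm [-57.601 -51.048  -2.146]
rz needed 50.66
target-frame shift [-75.993  12.19   -2.197]
tilt corr (rotvec tool, deg) [-0.08 -0.02 -0.  ]
shift now-frame cm [-43.146 -24.988   1.824]
rz needed 100.66
target-frame shift [-16.579  47.024   1.803]
tilt corr (rotvec tool, deg) [-0.08 -0.02 -0.  ]
```

Request:
{"name": "arm_command", "arguments": {"moves": [{"rz":6.33},{"rz":6.33},{"rz":6.33},{"rz":6.33},{"rz":6.33},{"rz":6.33},{"rz":6.33},{"rz":6.33}]}}

```text
validation failed for argument at $.mo...
```

Request:
{"name": "arm_command", "arguments": {"moves": [{"tx":-3.17,"ty":0.51},{"tx":-3.17,"ty":0.51},{"tx":-3.17,"ty":0.51},{"tx":-3.17,"ty":0.51},{"tx":-3.17,"ty":0.51},{"tx":-3.17,"ty":0.51},{"tx":-3.17,"ty":0.51},{"tx":-3.17,"ty":0.51}]}}

```text
validation failed for argument at $.mo...
```

Request:
{"name": "arm_command", "arguments": {"moves": [{"tx":-3.17,"ty":0.51},{"tx":-3.17,"ty":0.51},{"tx":-3.17,"ty":0.51},{"tx":-3.17,"ty":0.51},{"tx":-3.17,"ty":0.51},{"tx":-3.17,"ty":0.51},{"tx":-3.17,"ty":0.51},{"tx":-3.17,"ty":0.51}]}}

```text
validation failed for argument at $.mo...
```

Request:
{"name": "arm_command", "arguments": {"moves": [{"tx":-3.17,"ty":0.51},{"tx":-3.17,"ty":0.51},{"tx":-3.17,"ty":0.51},{"tx":-3.17,"ty":0.51},{"tx":-3.17,"ty":0.51},{"tx":-3.17,"ty":0.51},{"tx":-2.5,"ty":0.4},{"tx":0,"ty":0}]}}

```text
validation failed for argument at $.mo...
```

```bash
python3 - <<'E'
from h import *
status(); c,im,d=snap("wrist","w1"); status()
print(proj(c,[.573,-.0865,.113]))
cv2.imwrite("pics/w1b.png",cv2.convertScaleAbs(im[:,:,::-1],alpha=1.4))
delta([.573,-.0865,.24],24.4)
E
```

```text
t 0.15 pos [0.1481 0.5552 0.238 ] yang 75.06 zt [-6.0e-04 -1.2e-03 -1.0e+00] F [ 0.81 -0.16 -0.83] T [ 0.03 -0.08 -0.01] w 0.0883 j [ 1.1   0.18  1.61  0.    1.35 -0.21]
t 0.2 pos [0.1481 0.5553 0.2382] yang 75.06 zt [-5.e-04 -1.e-03 -1.e+00] F [-0.01  0.08  0.45] T [-0.02  0.01  0.02] w 0.0879 j [ 1.1   0.18  1.61 -0.    1.35 -0.21]
[-116.07359563  641.5870409 ]
shift now-frame cm [-57.601 -51.053  -0.14 ]
rz needed 50.66
target-frame shift [-75.999  12.184  -0.183]
tilt corr (rotvec tool, deg) [-0.06 -0.01  0.  ]
```

View pics/w1b.png

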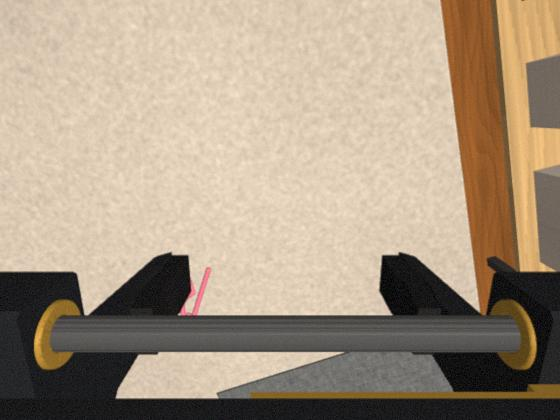

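The wrist picture shows only bare table, the fingers (row ~255 and down) and a pink clip. The moves were refused because the rows were not full, so I'll resend them with every key.

Request:
{"name": "arm_command", "arguments": {"moves": [{"tx":0,"ty":0,"tz":0,"rx":0,"ry":0,"rz":6.33,"jaw":1},{"tx":0,"ty":0,"tz":0,"rx":0,"ry":0,"rz":6.33,"jaw":1},{"tx":0,"ty":0,"tz":0,"rx":0,"ry":0,"rz":6.33,"jaw":1},{"tx":0,"ty":0,"tz":0,"rx":0,"ry":0,"rz":6.33,"jaw":1},{"tx":0,"ty":0,"tz":0,"rx":0,"ry":0,"rz":6.33,"jaw":1},{"tx":0,"ty":0,"tz":0,"rx":0,"ry":0,"rz":6.33,"jaw":1},{"tx":0,"ty":0,"tz":0,"rx":0,"ry":0,"rz":6.33,"jaw":1},{"tx":0,"ty":0,"tz":0,"rx":0,"ry":0,"rz":6.33,"jaw":1}]}}

```text
clock: 0.87
position: [0.1482, 0.5554, 0.2385]
eef_rot: [0.0, 0.544, 0.839, -0.0]
ft_force: [0.3, -0.3, 0.2]
gripper_width: 0.0883
finger_force: 0.0
```

Request:
{"name": "arm_command", "arguments": {"moves": [{"tx":-3.17,"ty":0.51,"tz":0,"rx":0,"ry":0,"rz":0,"jaw":1},{"tx":-3.17,"ty":0.51,"tz":0,"rx":0,"ry":0,"rz":0,"jaw":1},{"tx":-3.17,"ty":0.51,"tz":0,"rx":0,"ry":0,"rz":0,"jaw":1},{"tx":-3.17,"ty":0.51,"tz":0,"rx":0,"ry":0,"rz":0,"jaw":1},{"tx":-3.17,"ty":0.51,"tz":0,"rx":0,"ry":0,"rz":0,"jaw":1},{"tx":-3.17,"ty":0.51,"tz":0,"rx":0,"ry":0,"rz":0,"jaw":1},{"tx":-3.17,"ty":0.51,"tz":0,"rx":0,"ry":0,"rz":0,"jaw":1},{"tx":-3.17,"ty":0.51,"tz":0,"rx":0,"ry":0,"rz":0,"jaw":1}]}}

```text
clock: 1.53
position: [0.2907, 0.3401, 0.2387]
eef_rot: [0.0, 0.541, 0.841, 0.0]
ft_force: [0.1, -0.1, 0.0]
gripper_width: 0.0878
finger_force: 0.0
```

Request:
{"name": "arm_command", "arguments": {"moves": [{"tx":-3.17,"ty":0.51,"tz":0,"rx":0,"ry":0,"rz":0,"jaw":1},{"tx":-3.17,"ty":0.51,"tz":0,"rx":0,"ry":0,"rz":0,"jaw":1},{"tx":-3.17,"ty":0.51,"tz":0,"rx":0,"ry":0,"rz":0,"jaw":1},{"tx":-3.17,"ty":0.51,"tz":0,"rx":0,"ry":0,"rz":0,"jaw":1},{"tx":-3.17,"ty":0.51,"tz":0,"rx":0,"ry":0,"rz":0,"jaw":1},{"tx":-3.17,"ty":0.51,"tz":0,"rx":0,"ry":0,"rz":0,"jaw":1},{"tx":-3.17,"ty":0.51,"tz":0,"rx":0,"ry":0,"rz":0,"jaw":1},{"tx":-3.17,"ty":0.51,"tz":0,"rx":0,"ry":0,"rz":0,"jaw":1}]}}

```text
clock: 2.2
position: [0.4327, 0.126, 0.2387]
eef_rot: [0.0, 0.542, 0.841, 0.0]
ft_force: [2.0, 1.1, 0.6]
gripper_width: 0.0881
finger_force: 0.0
```

Request:
{"name": "arm_command", "arguments": {"moves": [{"tx":-3.17,"ty":0.51,"tz":0,"rx":0,"ry":0,"rz":0,"jaw":1},{"tx":-3.17,"ty":0.51,"tz":0,"rx":0,"ry":0,"rz":0,"jaw":1},{"tx":-3.17,"ty":0.51,"tz":0,"rx":0,"ry":0,"rz":0,"jaw":1},{"tx":-3.17,"ty":0.51,"tz":0,"rx":0,"ry":0,"rz":0,"jaw":1},{"tx":-3.17,"ty":0.51,"tz":0,"rx":0,"ry":0,"rz":0,"jaw":1},{"tx":-3.17,"ty":0.51,"tz":0,"rx":0,"ry":0,"rz":0,"jaw":1},{"tx":-3.17,"ty":0.51,"tz":0,"rx":0,"ry":0,"rz":0,"jaw":1},{"tx":0,"ty":0,"tz":0,"rx":0,"ry":0,"rz":0,"jaw":1}]}}

```text
clock: 2.87
position: [0.5586, -0.0645, 0.2385]
eef_rot: [0.001, 0.543, 0.84, -0.0]
ft_force: [-0.2, -0.1, 0.4]
gripper_width: 0.0882
finger_force: 0.0
```

```bash
python3 - <<'E'
from h import *
status(); c,im,d=snap("wrist","w1"); status()
print(proj(c,[.573,-.0865,.113]))
cv2.imwrite("pics/w1b.png",cv2.convertScaleAbs(im[:,:,::-1],alpha=1.2))
delta([.573,-.0865,.24],24.4)
delta([.5005,.2025,.22],-25.6)
E
```

```text
t 2.87 pos [ 0.5586 -0.0645  0.2385] yang 24.19 zt [ 0.0011 -0.0019 -1.    ] F [-0.24 -0.07  0.37] T [-0.02  0.05 -0.02] w 0.0882 j [-0.33  0.15  1.64 -0.    1.35 -0.75]
t 2.92 pos [ 0.5573 -0.0622  0.2382] yang 24.22 zt [-5.e-04 -1.e-04 -1.e+00] F [-0.68  0.11 -0.1 ] T [-0.1   0.09  0.02] w 0.0881 j [-0.32  0.15  1.64 -0.    1.35 -0.75]
[289.54082766 232.95292626]
shift now-frame cm [-2.858  0.44  -0.183]
rz needed -0.18
target-frame shift [-2.86   0.432 -0.183]
tilt corr (rotvec tool, deg) [-0.03 -0.    0.  ]
shift now-frame cm [26.472  5.687  1.816]
rz needed 49.82
target-frame shift [ 21.423 -16.557   1.817]
tilt corr (rotvec tool, deg) [-0.03 -0.    0.  ]
```

View pics/w1b.png

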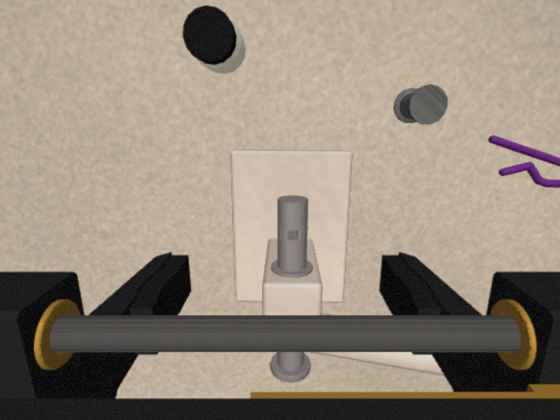

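The wrist view shows the shaft upright in the picture with its cross-hole at (292,235), the base corners at (231,151) and (352,151), the jar at (210,35) and the spool at (425,104). I'll re-shoot at rest and refine.

```bash
python3 - <<'E'
from h import *
status(); c,im,d=snap("wrist","w2"); status()
g=cv2.cvtColor(im,cv2.COLOR_RGB2GRAY).astype(float)
print(g[224:248,284:304].astype(int))
for nm,p,z in(("bc",(231.5,151),.018),("bc",(351.5,151),.018),("endL",(277.5,200),.1),("endR",(307.5,200),.1)): print(nm,ray(c,*p,z).round(4))
W=cv2.resize(cv2.convertScaleAbs(im[140:310,210:370,::-1],alpha=1.4),(560,595),interpolation=3);cv2.imwrite("pics/w2c.png",W)
E
```

```text
t 2.92 pos [ 0.5573 -0.0622  0.2382] yang 24.22 zt [-5.e-04 -1.e-04 -1.e+00] F [-0.68  0.11 -0.1 ] T [-0.1   0.09  0.02] w 0.0881 j [-0.32  0.15  1.64 -0.    1.35 -0.75]
t 2.97 pos [ 0.5564 -0.0606  0.2381] yang 24.3 zt [-1.3e-03  7.0e-04 -1.0e+00] F [-0.36  0.58 -0.77] T [-0.08  0.03 -0.05] w 0.088 j [-0.32  0.15  1.65  0.    1.35 -0.74]
[[ 99 100 107 109 114 116 119 116 112 113 109 111 112 108 106 107 103  99
   92  92]
 [ 97 101 106 111 111 117 118 116 112 115 110 114 111 107 106 107  99  98
   95  93]
 [100  99 107 109 112 113 117 118 114 115 109 111 110 107 107 106 102 100
   97  93]
 [ 96 103 107 109 115 115 120 116 113 114 112 108 111 109 110 101 104 100
   97  89]
 [100 102 110 111 111 113 115 117 111 112 114 112 112 106 108 103 100  99
   96  95]
 [ 98  99 107 108 113 115 117 116 115 113 115 109 108 112 105 105 101  97
   93  90]
 [ 97 103 106 111 114 116 113 114 115 113 110 112 110 109 107 104 100  96
   93  92]
 [ 99 103 106 112 112 113 116 116 116 113 112 111 110 109 105 105  99  98
   95  92]
 [ 96 103 102 111 113 114 118 117 112 112 111 111 109 107 107 104 103  97
   92
[... 701 characters left out ...]
08  96  92  89  87  90  91  89  91  89  83 103 109 111 101
   96  91]
 [100 104 110 112 100  92  93  92  93  89  94  90  90  86 105 109 108 103
   91  90]
 [100 102 107 111 105 108 107 105 101 101 102 104 101 101 103 107 101  97
   95  88]
 [100 102 106 110 114 118 114 112 113 112 110 110 107 108 108 102 100  99
   93  88]
 [100 102 109 111 112 115 115 117 113 111 110 112 111 111 103 108  97  97
   93  89]
 [ 98 102 107 111 113 119 115 116 113 112 112 110 109 106 104 103 100  97
   94  88]
 [ 97 102 109 109 111 117 117 117 111 112 111 111 109 105 106 102  99  96
   93  91]]
bc [ 0.493  -0.0558  0.018 ]
bc [ 0.6079 -0.0039  0.018 ]
endL [ 0.5518 -0.0652  0.1   ]
endR [ 0.575  -0.0547  0.1   ]
```

View pics/w2c.png

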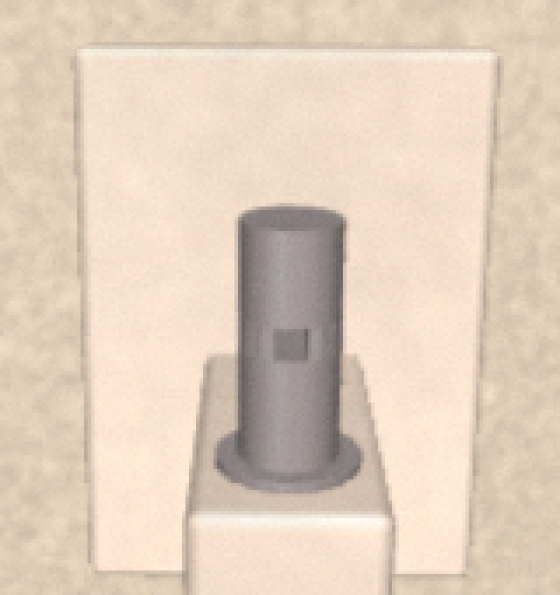

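The crop shows the hole as a dark square at crop (291,345), i.e. about (293,238) in the full picture, and the base board edges are level. The arm was still settling, so I'll take two more shots and compute the hole automatically.

```bash
python3 - <<'E'
from h import *
for k in range(4):
    c,im,d=snap("wrist",f"w3{k}")
    g=cv2.GaussianBlur(cv2.cvtColor(im,cv2.COLOR_RGB2GRAY),(3,3),0).astype(float)
    e=proj(c,[.573,-.0865,.113]).round().astype(int); sub=g[e[1]-18:e[1]+19,e[0]-9:e[0]+10]
    m=(sub<102); 
    n,l,st,ce=cv2.connectedComponentsWithStats(m.astype(np.uint8))
    i=[i for i in range(1,n) if 30<st[i,4]<150]
    M,p=toolR()
    for j in i:
        uv=ce[j]+[e[0]-9,e[1]-18]; x=st[j,:4]; print(k,p.round(4),st[j],uv.round(1),ray(c,*uv,.113).round(4), "dep",d[e[1],e[0]+8])
# shaft centreline from last depth
v,u=np.mgrid[:420,:560]; P=np.stack([(u-c[1])/c[0]*d,(v-c[2])/c[0]*d,d],-1).reshape(-1,3); W=((P-c[4])@c[3])
m=(d.ravel()>0)&(np.linalg.norm(W[:,:2]-[.568,-.085],axis=1)<.03)&(W[:,2]>.104)&(W[:,2]<.12);K=W[m]
x0=K.mean(0);w=np.linalg.svd(K[:,:2]-x0[:2],full_matrices=False)[2][0];pr=(K[:,:2]-x0[:2])@w
print(len(K),x0.round(4),np.degrees(np.arctan2(w[1],w[0])),np.percentile(K[:,2],98))
status();delta([.5005,.2025,.22],-25.6)
E
```

```text
0 [ 0.556  -0.0596  0.2382] [ 7 15 11 10 99] [293.2 240.7] [ 0.5761 -0.0871  0.113 ] dep 0.28949136
1 [ 0.5558 -0.059   0.2383] [ 7 15 11 10 99] [293.2 241.7] [ 0.576 -0.087  0.113] dep 0.28999797
2 [ 0.5558 -0.0588  0.2385] [  0   0   4  37 145] [282.5 240. ] [ 0.5672 -0.0888  0.113 ] dep 0.29024532
2 [ 0.5558 -0.0588  0.2385] [ 7 15 11 10 97] [293.  241.9] [ 0.5759 -0.0866  0.113 ] dep 0.29024532
3 [ 0.5559 -0.0587  0.2387] [  0   0   4  37 139] [282.4 240.9] [ 0.5676 -0.0893  0.113 ] dep 0.29078197
3 [ 0.5559 -0.0587  0.2387] [ 7 15 11 10 92] [293.  242.4] [ 0.5762 -0.0868  0.113 ] dep 0.29078197
1688 [ 0.5735 -0.0835  0.111 ] -67.39504545672966 0.11445165275800878
t 3.17 pos [ 0.5559 -0.0587  0.2387] yang 24.49 zt [-4.e-04  3.e-04 -1.e+00] F [-0.8   0.12 -0.  ] T [-0.08  0.08 -0.01] w 0.0881 j [-0.32  0.15  1.65  0.    1.35 -0.75]
shift now-frame cm [26.061  5.787  1.878]
rz needed 50.09
target-frame shift [ 21.16  -16.278   1.868]
tilt corr (rotvec tool, deg) [-0.01 -0.02 -0.  ]
```

Request:
{"name": "arm_command", "arguments": {"moves": [{"tx":0,"ty":0,"tz":0,"rx":0,"ry":0,"rz":6.26,"jaw":1},{"tx":0,"ty":0,"tz":0,"rx":0,"ry":0,"rz":6.26,"jaw":1},{"tx":0,"ty":0,"tz":0,"rx":0,"ry":0,"rz":6.26,"jaw":1},{"tx":0,"ty":0,"tz":0,"rx":0,"ry":0,"rz":6.26,"jaw":1},{"tx":0,"ty":0,"tz":0,"rx":0,"ry":0,"rz":6.26,"jaw":1},{"tx":0,"ty":0,"tz":0,"rx":0,"ry":0,"rz":6.26,"jaw":1},{"tx":0,"ty":0,"tz":0,"rx":0,"ry":0,"rz":6.26,"jaw":1},{"tx":0,"ty":0,"tz":0,"rx":0,"ry":0,"rz":6.26,"jaw":1}]}}

```text
clock: 3.83
position: [0.5561, -0.0586, 0.239]
eef_rot: [0.0, 0.847, 0.531, 0.0]
ft_force: [-0.4, 1.0, -0.2]
gripper_width: 0.0881
finger_force: 0.0
```

Request:
{"name": "arm_command", "arguments": {"moves": [{"tx":2.645,"ty":-2.035,"tz":0,"rx":0,"ry":0,"rz":0,"jaw":1},{"tx":2.645,"ty":-2.035,"tz":0,"rx":0,"ry":0,"rz":0,"jaw":1},{"tx":2.645,"ty":-2.035,"tz":0,"rx":0,"ry":0,"rz":0,"jaw":1},{"tx":2.645,"ty":-2.035,"tz":0,"rx":0,"ry":0,"rz":0,"jaw":1},{"tx":2.645,"ty":-2.035,"tz":0,"rx":0,"ry":0,"rz":0,"jaw":1},{"tx":2.645,"ty":-2.035,"tz":0,"rx":0,"ry":0,"rz":0,"jaw":1},{"tx":2.645,"ty":-2.035,"tz":0,"rx":0,"ry":0,"rz":0,"jaw":1},{"tx":2.645,"ty":-2.035,"tz":0,"rx":0,"ry":0,"rz":0,"jaw":1}]}}

```text
clock: 4.5
position: [0.4999, 0.2038, 0.2392]
eef_rot: [0.0, 0.846, 0.533, 0.0]
ft_force: [0.6, -0.3, -0.6]
gripper_width: 0.0883
finger_force: 0.0
```

Request:
{"name": "arm_command", "arguments": {"moves": [{"tx":0,"ty":0,"tz":0.8,"rx":0,"ry":0,"rz":0,"jaw":1},{"tx":0,"ty":0,"tz":0.8,"rx":0,"ry":0,"rz":0,"jaw":1},{"tx":0,"ty":0,"tz":0.8,"rx":0,"ry":0,"rz":0,"jaw":1},{"tx":0,"ty":0,"tz":0.4,"rx":0,"ry":0,"rz":0,"jaw":1},{"tx":0,"ty":0,"tz":0,"rx":0,"ry":0,"rz":0,"jaw":1},{"tx":0,"ty":0,"tz":0,"rx":0,"ry":0,"rz":0,"jaw":1},{"tx":0,"ty":0,"tz":0,"rx":0,"ry":0,"rz":0,"jaw":1},{"tx":0,"ty":0,"tz":0,"rx":0,"ry":0,"rz":0,"jaw":1}]}}

```text
clock: 5.17
position: [0.5019, 0.2008, 0.2111]
eef_rot: [0.0, 0.847, 0.532, 0.0]
ft_force: [-0.3, -1.0, 0.6]
gripper_width: 0.0883
finger_force: 0.0
```

```bash
python3 - <<'E'
from h import *
status(); c,im,d=snap("wrist","b1")
e=proj(c,[.5005,.2025,.121]); print(e)
cv2.imwrite("pics/b1b.png",cv2.convertScaleAbs(im[:,:,::-1],alpha=1.6))
delta([.5005,.2025,.1],-25.6)
g=cv2.cvtColor(im,cv2.COLOR_RGB2GRAY); x,y=e.round().astype(int); m=(g[y-40:y+41,x-50:x+51]<45).astype(np.uint8)
n,l,st,ce=cv2.connectedComponentsWithStats(m); 
for i in range(1,n):
    if st[i,4]>200: print(st[i],ce[i]+[x-50,y-40])
E
```

```text
t 5.17 pos [0.5019 0.2008 0.2111] yang -25.72 zt [ 7.e-04  0.e+00 -1.e+00] F [-0.33 -1.05  0.62] T [-0.09  0.1  -0.04] w 0.0883 j [ 0.16  0.13  1.72 -0.    1.29  0.61]
[280.79454126 214.69753934]
shift now-frame cm [ 0.076 -0.193 11.114]
rz needed -0.11
target-frame shift [ 0.081 -0.186 11.114]
tilt corr (rotvec tool, deg) [ 0.04 -0.02  0.  ]
[ 33  21  38  26 952] [282.68802521 208.59348739]
```

View pics/b1b.png

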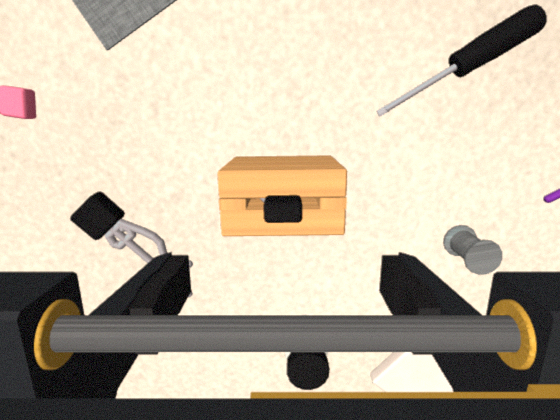

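The wrist view shows the block square to the picture, with the grip at (283,208), the slot at rows 199-209 (cols 246-320), the fingers aligned with it, and the larger loose black clip at (97,215).

```bash
python3 - <<'E'
from h import *
c,im,d=load("b1")
P=lambda u,v,z:ray(c,u,v,z).round(4)
print("slot",P(246,203.5,.095),P(320,203.5,.095)); print("front edge",P(283,235,.095),"ridge",P(283,195.5,.095),"outer",P(283,157,.095),P(283,157,0))
print("depth col 235:",[(v,(unproj(c,235,v,d[v,235])*1000).round().tolist()) for v in(160,175,190,200,215,230)])
print("grip col 283:",[(v,(unproj(c,283,v,d[v,283])*1000).round().tolist()) for v in(192,196,199,203,207,211,215,219,223)])
m=d*0
v,u=np.mgrid[190:230,255:312]; Q=np.array([unproj(c,a,b,d[b,a]) for a,b in zip(u.ravel(),v.ravel())]); K=Q[Q[:,2]>.116]
y=np.array([np.cos(np.radians(-25.7)),np.sin(np.radians(-25.7))]);x=np.array([-y[1],y[0]])
print(len(K),K.mean(0).round(4),[ (K[:,:2]@a).min().round(4) for a in(x,y)],[ (K[:,:2]@a).max().round(4) for a in(x,y)])
cx=((K[:,:2]@x).min()+(K[:,:2]@x).max())/2;cy=((K[:,:2]@y).min()+(K[:,:2]@y).max())/2;print("centre",cx*x+cy*y)
status();delta(list(cx*x+cy*y)+[.1],-25.6)
E
```

```text
slot [0.4764 0.2159 0.095 ] [0.5287 0.1907 0.095 ]
front edge [0.4912 0.1797 0.095 ] ridge [0.5053 0.2091 0.095 ] outer [0.5183 0.236  0.095 ] [0.5131 0.226  0.    ]
depth col 235: [(160, [474.0, 247.0, 37.0]), (175, [479.0, 240.0, 96.0]), (190, [474.0, 229.0, 96.0]), (200, [470.0, 222.0, 95.0]), (215, [464.0, 212.0, 96.0]), (230, [459.0, 200.0, 96.0])]
grip col 283: [(192, [507.0, 212.0, 96.0]), (196, [506.0, 211.0, 105.0]), (199, [506.0, 211.0, 114.0]), (203, [506.0, 210.0, 121.0]), (207, [504.0, 207.0, 122.0]), (211, [503.0, 204.0, 121.0]), (215, [502.0, 202.0, 122.0]), (219, [501.0, 199.0, 122.0]), (223, [496.0, 189.0, 95.0])]
856 [0.5029 0.2052 0.1241] [np.float64(0.3931), np.float64(0.3503)] [np.float64(0.4684), np.float64(0.3777)]
centre [0.51480675 0.23029607]
t 5.22 pos [0.5018 0.201  0.2111] yang -25.71 zt [ 7.e-04  1.e-04 -1.e+00] F [ 0.1  -0.16  0.05] T [-0.06  0.07 -0.01] w 0.0882 j [ 0.16  0.13  1.72 -0.    1.29  0.61]
shift now-frame cm [ 3.201 -0.11  11.115]
rz needed -0.11
target-frame shift [ 3.206 -0.097 11.114]
tilt corr (rotvec tool, deg) [ 0.04 -0.02  0.  ]
```

Grip centre is (0.503, 0.204), which agrees with the slot. I'll shift 3.2 mm along tool x and descend.

Request:
{"name": "arm_command", "arguments": {"moves": [{"tx":0.16,"ty":0,"tz":0,"rx":0,"ry":0,"rz":0,"jaw":1},{"tx":0.16,"ty":0,"tz":1,"rx":0,"ry":0,"rz":0,"jaw":1},{"tx":0,"ty":0,"tz":2,"rx":0,"ry":0,"rz":0,"jaw":1},{"tx":0,"ty":0,"tz":2,"rx":0,"ry":0,"rz":0,"jaw":1},{"tx":0,"ty":0,"tz":2,"rx":0,"ry":0,"rz":0,"jaw":1},{"tx":0,"ty":0,"tz":2,"rx":0,"ry":0,"rz":0,"jaw":1},{"tx":0,"ty":0,"tz":1.2,"rx":0,"ry":0,"rz":0,"jaw":1},{"tx":0,"ty":0,"tz":0.7,"rx":0,"ry":0,"rz":0,"jaw":1}]}}

```text
clock: 5.88
position: [0.5014, 0.2042, 0.0994]
eef_rot: [-0.001, 0.846, 0.532, -0.002]
ft_force: [0.6, -0.4, -0.2]
gripper_width: 0.088
finger_force: 0.0
```

Request:
{"name": "arm_command", "arguments": {"grip_force": 45, "moves": [{"tx":0,"ty":0,"tz":0,"rx":0,"ry":0,"rz":0,"jaw":1},{"tx":0,"ty":0,"tz":0,"rx":0,"ry":0,"rz":0,"jaw":0.6},{"tx":0,"ty":0,"tz":0,"rx":0,"ry":0,"rz":0,"jaw":0.45},{"tx":0,"ty":0,"tz":0,"rx":0,"ry":0,"rz":0,"jaw":0.4},{"tx":0,"ty":0,"tz":0,"rx":0,"ry":0,"rz":0,"jaw":0.36},{"tx":0,"ty":0,"tz":0,"rx":0,"ry":0,"rz":0,"jaw":0.32},{"tx":0,"ty":0,"tz":0,"rx":0,"ry":0,"rz":0,"jaw":0.25},{"tx":0,"ty":0,"tz":0,"rx":0,"ry":0,"rz":0,"jaw":0.2}]}}

```text
clock: 6.55
position: [0.5029, 0.2043, 0.102]
eef_rot: [0.0, 0.846, 0.532, 0.0]
ft_force: [-0.7, -0.2, -0.9]
gripper_width: 0.0433
finger_force: 0.0
```

```bash
python3 -c "
from h import *
status()"
```

```text
t 6.55 pos [0.5029 0.2043 0.102 ] yang -25.66 zt [ 5.e-04  1.e-04 -1.e+00] F [-0.74 -0.24 -0.87] T [-0.07  0.12  0.04] w 0.0433 j [0.17 0.28 1.8  0.   1.07 0.62]
```

Request:
{"name": "arm_command", "arguments": {"moves": [{"tx":0,"ty":0,"tz":0.15,"rx":0,"ry":0,"rz":0,"jaw":0.35},{"tx":0,"ty":0,"tz":0,"rx":0,"ry":0,"rz":0,"jaw":0.1},{"tx":0,"ty":0,"tz":0,"rx":0,"ry":0,"rz":0,"jaw":0.1},{"tx":0,"ty":0,"tz":0,"rx":0,"ry":0,"rz":0,"jaw":0.1},{"tx":0,"ty":0,"tz":0,"rx":0,"ry":0,"rz":0,"jaw":0},{"tx":0,"ty":0,"tz":0,"rx":0,"ry":0,"rz":0,"jaw":0},{"tx":0,"ty":0,"tz":0,"rx":0,"ry":0,"rz":0,"jaw":0},{"tx":0,"ty":0,"tz":0,"rx":0,"ry":0,"rz":0,"jaw":0}]}}

```text
clock: 7.22
position: [0.5026, 0.2042, 0.1001]
eef_rot: [-0.0, 0.846, 0.532, -0.0]
ft_force: [-0.4, 1.3, -1.3]
gripper_width: 0.0274
finger_force: 45.0
```

```bash
python3 -c "
from h import *
status()"
```

```text
t 7.22 pos [0.5026 0.2042 0.1001] yang -25.66 zt [-3.e-04 -1.e-04 -1.e+00] F [-0.36  1.27 -1.35] T [-0.06  0.1   0.01] w 0.0274 j [ 0.17  0.28  1.8  -0.    1.07  0.62]
```

Request:
{"name": "arm_command", "arguments": {"moves": [{"tx":0,"ty":0,"tz":-0.5,"rx":0,"ry":0,"rz":0,"jaw":0},{"tx":0,"ty":0,"tz":-1.5,"rx":0,"ry":0,"rz":0,"jaw":0},{"tx":0,"ty":0,"tz":-2,"rx":0,"ry":0,"rz":0,"jaw":0},{"tx":0,"ty":0,"tz":-2.5,"rx":0,"ry":0,"rz":0,"jaw":0},{"tx":0,"ty":0,"tz":-2.5,"rx":0,"ry":0,"rz":0,"jaw":0},{"tx":0,"ty":0,"tz":-2.5,"rx":0,"ry":0,"rz":0,"jaw":0},{"tx":0,"ty":0,"tz":-2,"rx":0,"ry":0,"rz":0,"jaw":0},{"tx":0,"ty":0,"tz":-0.5,"rx":0,"ry":0,"rz":0,"jaw":0}]}}

```text
clock: 7.88
position: [0.5047, 0.2047, 0.2447]
eef_rot: [0.001, 0.846, 0.532, 0.003]
ft_force: [1.3, 0.1, -1.8]
gripper_width: 0.0275
finger_force: 45.0
```

Request:
{"name": "arm_command", "arguments": {"moves": [{"tx":0,"ty":0,"tz":0,"rx":0,"ry":0,"rz":-6.25,"jaw":0},{"tx":0,"ty":0,"tz":0,"rx":0,"ry":0,"rz":-6.25,"jaw":0},{"tx":0,"ty":0,"tz":0,"rx":0,"ry":0,"rz":-6.25,"jaw":0},{"tx":0,"ty":0,"tz":0,"rx":0,"ry":0,"rz":-6.25,"jaw":0},{"tx":0,"ty":0,"tz":0,"rx":0,"ry":0,"rz":-6.25,"jaw":0},{"tx":0,"ty":0,"tz":0,"rx":0,"ry":0,"rz":-6.25,"jaw":0},{"tx":0,"ty":0,"tz":0,"rx":0,"ry":0,"rz":-6.25,"jaw":0},{"tx":0,"ty":0,"tz":0,"rx":0,"ry":0,"rz":-6.25,"jaw":0}]}}

```text
clock: 8.55
position: [0.5022, 0.2042, 0.2391]
eef_rot: [-0.001, 0.54, 0.842, -0.001]
ft_force: [-0.7, -0.5, -1.5]
gripper_width: 0.0276
finger_force: 45.0
```

```bash
python3 -c "
from h import *
status(); delta([.576,-.087,.225],24.3); delta([.576,-.087,.255],24.3)
c,im,d=snap('side','s1'); M,p=toolR()
for q in((0,0,.087),(0,0,-.008),(0,0.0145,.066),(0,-.0145,.066)): print(proj(c,M@np.array(q)+p))
g=load('wrist0')"
```

```text
t 8.55 pos [0.5022 0.2042 0.2391] yang 24.64 zt [-1.5e-03 -3.0e-04 -1.0e+00] F [-0.68 -0.45 -1.53] T [-0.03  0.04 -0.01] w 0.0276 j [ 0.17  0.11  1.69 -0.    1.35 -0.26]
shift now-frame cm [-29.542  -5.433   1.411]
rz needed 0.34
target-frame shift [-29.573  -5.258   1.414]
tilt corr (rotvec tool, deg) [-0.08 -0.02 -0.  ]
shift now-frame cm [-29.54   -5.438  -1.589]
rz needed 0.34
target-frame shift [-29.573  -5.258  -1.586]
tilt corr (rotvec tool, deg) [-0.08 -0.02 -0.  ]
[224.24945258 204.57044724]
[220.91406018 167.0353159 ]
[226.03844979 192.85183111]
[220.99749563 200.50262707]
```

Request:
{"name": "arm_command", "arguments": {"moves": [{"tx":-1.5,"ty":-0.28,"tz":0,"rx":0,"ry":0,"rz":0.04,"jaw":0},{"tx":-2.3,"ty":-0.42,"tz":0,"rx":0,"ry":0,"rz":0.04,"jaw":0},{"tx":-2.5,"ty":-0.46,"tz":0,"rx":0,"ry":0,"rz":0.04,"jaw":0},{"tx":-2.5,"ty":-0.46,"tz":0,"rx":0,"ry":0,"rz":0.04,"jaw":0},{"tx":-2.5,"ty":-0.46,"tz":0,"rx":0,"ry":0,"rz":0.04,"jaw":0},{"tx":-2.5,"ty":-0.46,"tz":0,"rx":0,"ry":0,"rz":0.04,"jaw":0},{"tx":-2.5,"ty":-0.46,"tz":0,"rx":0,"ry":0,"rz":0.04,"jaw":0},{"tx":-2.5,"ty":-0.46,"tz":0,"rx":0,"ry":0,"rz":0.04,"jaw":0}]}}

```text
clock: 9.27
position: [0.548, 0.0174, 0.2394]
eef_rot: [-0.0, 0.546, 0.838, -0.0]
ft_force: [-0.1, 0.8, -1.3]
gripper_width: 0.0276
finger_force: 45.0
```

Request:
{"name": "arm_command", "arguments": {"moves": [{"tx":-2.5,"ty":-0.46,"tz":0,"rx":0,"ry":0,"rz":0,"jaw":0},{"tx":-2.5,"ty":-0.46,"tz":0,"rx":0,"ry":0,"rz":0,"jaw":0},{"tx":-2.5,"ty":-0.46,"tz":0,"rx":0,"ry":0,"rz":0,"jaw":0},{"tx":-2,"ty":-0.37,"tz":0,"rx":0,"ry":0,"rz":0,"jaw":0},{"tx":-1,"ty":-0.18,"tz":0,"rx":0,"ry":0,"rz":0,"jaw":0},{"tx":0,"ty":0,"tz":0,"rx":0,"ry":0,"rz":0,"jaw":0},{"tx":0,"ty":0,"tz":0,"rx":0,"ry":0,"rz":0,"jaw":0},{"tx":0,"ty":0,"tz":0,"rx":0,"ry":0,"rz":0,"jaw":0}]}}

```text
clock: 9.93
position: [0.5729, -0.0839, 0.2398]
eef_rot: [-0.001, 0.544, 0.839, 0.0]
ft_force: [-0.0, -0.0, -0.5]
gripper_width: 0.0275
finger_force: 45.0
```

```bash
python3 - <<'E'
from h import *
status(); delta([.576,-.087,.22],24.3)
c,im,d=snap('wrist','i1'); M,p=toolR()
print("tip",proj(c,M@[0,0,.087]+p),"hole",proj(c,[.576,-.087,.113]))
s,ims,_=snap('side','i1s'); sc,imc,_=snap('scene','i1c')
print("side hole",proj(s,[.576,-.087,.113]),"tip",proj(s,M@[0,0,.087]+p),"scene",proj(sc,[.576,-.087,.113]),proj(sc,M@[0,0,.087]+p))
o=np.zeros((600,800,3),np.uint8)
def crop(i,cc,w,h,W,H):
    x,y=cc; return cv2.convertScaleAbs(cv2.resize(i[y-h//2:y+h//2,x-w//2:x+w//2,::-1],(W,H),interpolation=3),alpha=1.5)
o[:,:400]=crop(im,(285,240),120,180,400,600)
o[:300,400:]=crop(ims,tuple(proj(s,[.576,-.087,.14]).astype(int)),100,76,400,300)
o[300:,400:]=crop(imc,tuple(proj(sc,[.576,-.087,.14]).astype(int)),100,76,400,300)
cv2.imwrite("pics/i1x.png",o)
E
```

```text
t 9.93 pos [ 0.5729 -0.0839  0.2398] yang 24.02 zt [-8.e-04  8.e-04 -1.e+00] F [-0.02 -0.   -0.5 ] T [-0.01  0.05 -0.04] w 0.0275 j [-0.35  0.19  1.59  0.    1.36 -0.77]
shift now-frame cm [-0.407  0.156  1.984]
rz needed -0.28
target-frame shift [-0.405  0.153  1.984]
tilt corr (rotvec tool, deg) [-0.02 -0.06  0.  ]
tip [284.90993064 216.55767654] hole [286.63195422 207.61445377]
side hole [354.44216721 261.60196089] tip [354.03897718 246.51527876] scene [250.1601371  169.29023403] [250.74268182 155.65289069]
```

View pics/i1x.png

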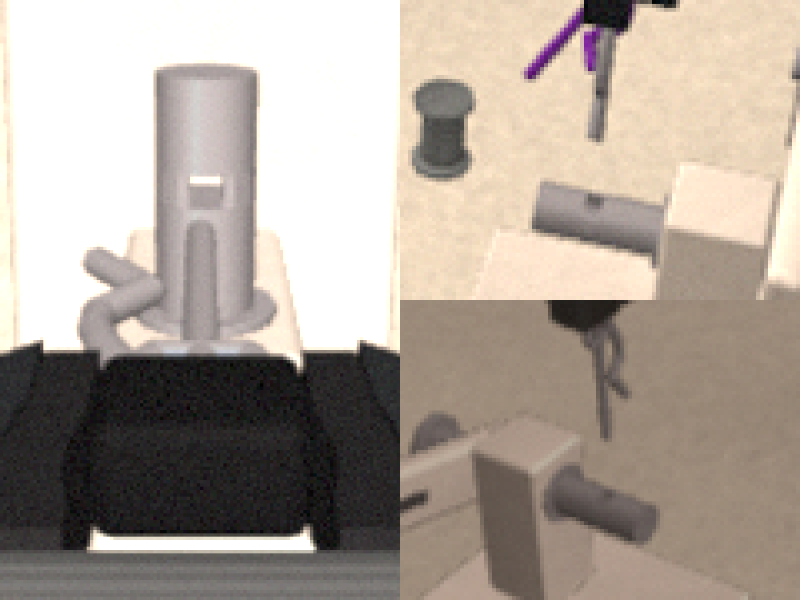

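The composite matches the model. In the wrist view the tip is at (285,217) and the hole at (287,207), both within 0.5 px of prediction; the bent leg is on the left, and in the side and scene views the leg hangs plumb above the shaft. I'll align and lower to just above the crown.

Request:
{"name": "arm_command", "arguments": {"moves": [{"tx":-0.2,"ty":0.08,"tz":0.4,"rx":0,"ry":0,"rz":-0.28,"jaw":0},{"tx":-0.2,"ty":0.07,"tz":0.6,"rx":0,"ry":0,"rz":0,"jaw":0},{"tx":0,"ty":0,"tz":0.8,"rx":0,"ry":0,"rz":0,"jaw":0},{"tx":0,"ty":0,"tz":0.8,"rx":0,"ry":0,"rz":0,"jaw":0},{"tx":0,"ty":0,"tz":0.6,"rx":0,"ry":0,"rz":0,"jaw":0},{"tx":0,"ty":0,"tz":0,"rx":0,"ry":0,"rz":0,"jaw":0},{"tx":0,"ty":0,"tz":0,"rx":0,"ry":0,"rz":0,"jaw":0},{"tx":0,"ty":0,"tz":0,"rx":0,"ry":0,"rz":0,"jaw":0}]}}

```text
clock: 10.75
position: [0.5764, -0.0882, 0.2083]
eef_rot: [0.0, 0.542, 0.84, 0.0]
ft_force: [0.7, -0.6, -0.9]
gripper_width: 0.0272
finger_force: 45.0
```

```bash
python3 - <<'E'
from h import *
status(); 
for k in range(3): c,im,d=snap('wrist','i2')
M,p=status(); delta([.576,-.087,.2],24.3)
print("tip",proj(c,M@[0,0,.087]+p),"hole",proj(c,[.576,-.087,.113]))
E
```

```text
t 10.75 pos [ 0.5764 -0.0882  0.2083] yang 24.29 zt [ 1.e-04 -0.e+00 -1.e+00] F [ 0.72 -0.58 -0.89] T [-0.05  0.02 -0.05] w 0.0272 j [-0.36  0.23  1.62  0.    1.3  -0.78]
t 10.9 pos [ 0.5766 -0.0883  0.2087] yang 24.29 zt [ 9.e-04 -3.e-04 -1.e+00] F [-0.35  0.47 -1.55] T [-0.07 -0.    0.01] w 0.0273 j [-0.36  0.23  1.62 -0.    1.3  -0.78]
shift now-frame cm [ 0.147 -0.002  0.874]
rz needed -0.01
target-frame shift [ 0.146 -0.002  0.874]
tilt corr (rotvec tool, deg) [ 0.04  0.04 -0.  ]
tip [284.69382584 216.6546491 ] hole [284.57700754 211.21535021]
```

Settled. I'll correct 1.5 mm along the shaft and lower the remaining gap slowly, looking at the view before contact.

Request:
{"name": "arm_command", "arguments": {"moves": [{"tx":0.14,"ty":0,"tz":0,"rx":0,"ry":0,"rz":0,"jaw":0},{"tx":0,"ty":0,"tz":0.1,"rx":0,"ry":0,"rz":0,"jaw":0},{"tx":0,"ty":0,"tz":0.2,"rx":0,"ry":0,"rz":0,"jaw":0},{"tx":0,"ty":0,"tz":0.2,"rx":0,"ry":0,"rz":0,"jaw":0},{"tx":0,"ty":0,"tz":0.1,"rx":0,"ry":0,"rz":0,"jaw":0},{"tx":0,"ty":0,"tz":0,"rx":0,"ry":0,"rz":0,"jaw":0},{"tx":0,"ty":0,"tz":0,"rx":0,"ry":0,"rz":0,"jaw":0},{"tx":0,"ty":0,"tz":0,"rx":0,"ry":0,"rz":0,"jaw":0}]}}

```text
clock: 11.57
position: [0.5758, -0.0869, 0.2022]
eef_rot: [0.0, 0.542, 0.84, 0.0]
ft_force: [-0.2, 0.4, -1.5]
gripper_width: 0.0277
finger_force: 45.0
```

```bash
python3 - <<'E'
from h import *
c,im,d=snap('wrist','i3')
M,p=status(); delta([.576,-.087,.2],24.3)
print("tip",proj(c,M@[0,0,.087]+p),"hole",proj(c,[.576,-.087,.113]))
s,ims,_=snap('side','i3s'); sc,imc,_=snap('scene','i3c')
o=np.zeros((600,800,3),np.uint8)
def crop(i,cc,w,h,W,H):
    x,y=cc; return cv2.convertScaleAbs(cv2.resize(i[y-h//2:y+h//2,x-w//2:x+w//2,::-1],(W,H),interpolation=3),alpha=1.4)
o[:,:400]=crop(im,(285,215),60,90,400,600)
o[:300,400:]=crop(ims,tuple(proj(s,[.576,-.087,.12]).astype(int)),60,45,400,300)[:300]
o[300:,400:]=crop(imc,tuple(proj(sc,[.576,-.087,.12]).astype(int)),60,45,400,300)
cv2.imwrite("pics/i3x.png",o)
E
```

```text
t 11.62 pos [ 0.5758 -0.0869  0.2023] yang 24.3 zt [ 1.e-04 -0.e+00 -1.e+00] F [ 0.39 -0.41 -1.27] T [-0.08  0.06  0.04] w 0.0275 j [-0.35  0.23  1.62  0.    1.29 -0.78]
shift now-frame cm [-0.015  0.015  0.228]
rz needed -0.0
target-frame shift [-0.015  0.015  0.228]
tilt corr (rotvec tool, deg) [0.01 0.01 0.  ]
tip [284.76933388 216.68191758] hole [284.95987162 215.95012536]
```

View pics/i3x.png

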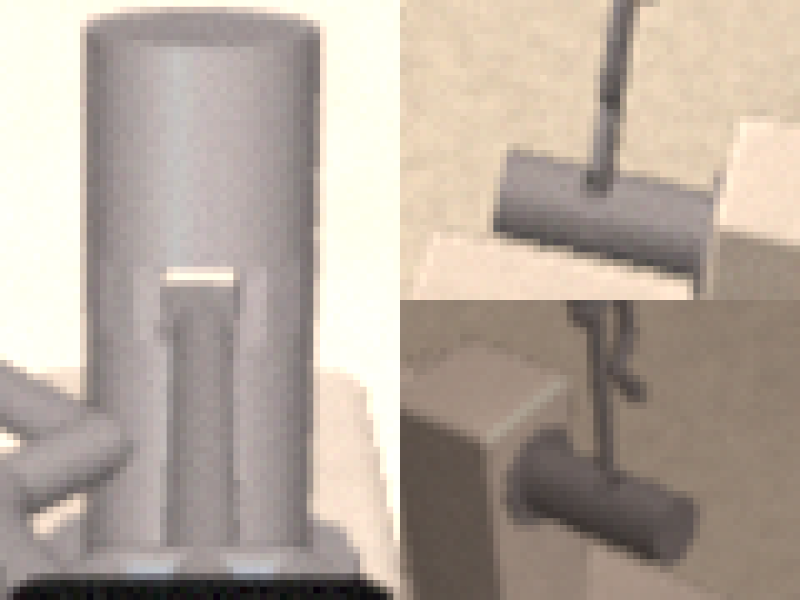

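The hole spans crop cols 160-240 from row 268, and the leg is centred in it (col 203). The side and scene views agree. I'll feel downward in small steps.

Request:
{"name": "arm_command", "arguments": {"moves": [{"tx":0,"ty":-0.02,"tz":0.05,"rx":0,"ry":0,"rz":0,"jaw":0},{"tx":0,"ty":0,"tz":0.07,"rx":0,"ry":0,"rz":0,"jaw":0},{"tx":0,"ty":0,"tz":0.07,"rx":0,"ry":0,"rz":0,"jaw":0},{"tx":0,"ty":0,"tz":0.07,"rx":0,"ry":0,"rz":0,"jaw":0},{"tx":0,"ty":0,"tz":0.07,"rx":0,"ry":0,"rz":0,"jaw":0},{"tx":0,"ty":0,"tz":0.07,"rx":0,"ry":0,"rz":0,"jaw":0},{"tx":0,"ty":0,"tz":0,"rx":0,"ry":0,"rz":0,"jaw":0},{"tx":0,"ty":0,"tz":0,"rx":0,"ry":0,"rz":0,"jaw":0}]}}

```text
clock: 12.38
position: [0.5755, -0.087, 0.1981]
eef_rot: [-0.0, 0.542, 0.84, -0.0]
ft_force: [0.1, 0.0, -1.7]
gripper_width: 0.0275
finger_force: 45.0
```

```bash
python3 -c "
from h import *
status()"
```

```text
t 12.38 pos [ 0.5755 -0.087   0.1981] yang 24.3 zt [-2.e-04  0.e+00 -1.e+00] F [ 0.13  0.03 -1.69] T [-0.06  0.03  0.03] w 0.0275 j [-0.35  0.23  1.63 -0.    1.28 -0.78]
```

Request:
{"name": "arm_command", "arguments": {"moves": [{"tx":0,"ty":0,"tz":0.12,"rx":0,"ry":0,"rz":0,"jaw":0},{"tx":0,"ty":0,"tz":0.15,"rx":0,"ry":0,"rz":0,"jaw":0},{"tx":0,"ty":0,"tz":0.15,"rx":0,"ry":0,"rz":0,"jaw":0},{"tx":0,"ty":0,"tz":0.15,"rx":0,"ry":0,"rz":0,"jaw":0},{"tx":0,"ty":0,"tz":0.15,"rx":0,"ry":0,"rz":0,"jaw":0},{"tx":0,"ty":0,"tz":0.15,"rx":0,"ry":0,"rz":0,"jaw":0},{"tx":0,"ty":0,"tz":0.1,"rx":0,"ry":0,"rz":0,"jaw":0},{"tx":0,"ty":0,"tz":0,"rx":0,"ry":0,"rz":0,"jaw":0}]}}

```text
clock: 13.05
position: [0.5754, -0.087, 0.1882]
eef_rot: [-0.0, 0.542, 0.84, -0.0]
ft_force: [-0.6, 0.1, -1.6]
gripper_width: 0.0279
finger_force: 45.0
```

```bash
python3 -c "
from h import *
status()"
```

```text
t 13.05 pos [ 0.5754 -0.087   0.1882] yang 24.3 zt [-5.e-04  1.e-04 -1.e+00] F [-0.56  0.13 -1.6 ] T [-0.04  0.05 -0.01] w 0.0279 j [-0.35  0.25  1.64 -0.    1.26 -0.78]
```

Request:
{"name": "arm_command", "arguments": {"moves": [{"tx":0,"ty":0,"tz":0.2,"rx":0,"ry":0,"rz":0,"jaw":0},{"tx":0,"ty":0,"tz":0.2,"rx":0,"ry":0,"rz":0,"jaw":0},{"tx":0,"ty":0,"tz":0.2,"rx":0,"ry":0,"rz":0,"jaw":0},{"tx":0,"ty":0,"tz":0.2,"rx":0,"ry":0,"rz":0,"jaw":0},{"tx":0,"ty":0,"tz":0.2,"rx":0,"ry":0,"rz":0,"jaw":0},{"tx":0,"ty":0,"tz":0.2,"rx":0,"ry":0,"rz":0,"jaw":0},{"tx":0,"ty":0,"tz":0.1,"rx":0,"ry":0,"rz":0,"jaw":0},{"tx":0,"ty":0,"tz":0,"rx":0,"ry":0,"rz":0,"jaw":0}]}}

```text
clock: 13.72
position: [0.5754, -0.087, 0.1751]
eef_rot: [-0.0, 0.542, 0.84, -0.0]
ft_force: [0.3, 0.5, -1.0]
gripper_width: 0.0276
finger_force: 45.0
```

Request:
{"name": "arm_command", "arguments": {"moves": [{"tx":0,"ty":0,"tz":0.1,"rx":0,"ry":0,"rz":0,"jaw":0},{"tx":0,"ty":0,"tz":0.15,"rx":0,"ry":0,"rz":0,"jaw":0},{"tx":0,"ty":0,"tz":0.15,"rx":0,"ry":0,"rz":0,"jaw":0},{"tx":0,"ty":0,"tz":0.15,"rx":0,"ry":0,"rz":0,"jaw":0},{"tx":0,"ty":0,"tz":0.15,"rx":0,"ry":0,"rz":0,"jaw":0},{"tx":0,"ty":0,"tz":0.1,"rx":0,"ry":0,"rz":0,"jaw":0},{"tx":0,"ty":0,"tz":0,"rx":0,"ry":0,"rz":0,"jaw":0},{"tx":0,"ty":0,"tz":0,"rx":0,"ry":0,"rz":0,"jaw":0}]}}

```text
clock: 14.38
position: [0.5755, -0.087, 0.1674]
eef_rot: [-0.0, 0.542, 0.84, -0.0]
ft_force: [-0.8, 0.6, -1.5]
gripper_width: 0.0278
finger_force: 45.0
```

```bash
python3 -c "
from h import *
status()"
```

```text
t 14.38 pos [ 0.5755 -0.087   0.1674] yang 24.3 zt [-3.e-04  1.e-04 -1.e+00] F [-0.76  0.61 -1.54] T [0.06 0.06 0.01] w 0.0278 j [-0.35  0.27  1.65  0.    1.22 -0.78]
```

Request:
{"name": "arm_command", "arguments": {"moves": [{"tx":0,"ty":0,"tz":0.1,"rx":0,"ry":0,"rz":0,"jaw":0},{"tx":0,"ty":0,"tz":0.12,"rx":0,"ry":0,"rz":0,"jaw":0},{"tx":0,"ty":0,"tz":0.12,"rx":0,"ry":0,"rz":0,"jaw":0},{"tx":0,"ty":0,"tz":0.12,"rx":0,"ry":0,"rz":0,"jaw":0},{"tx":0,"ty":0,"tz":0.12,"rx":0,"ry":0,"rz":0,"jaw":0},{"tx":0,"ty":0,"tz":0.12,"rx":0,"ry":0,"rz":0,"jaw":0},{"tx":0,"ty":0,"tz":0.1,"rx":0,"ry":0,"rz":0,"jaw":0},{"tx":0,"ty":0,"tz":0,"rx":0,"ry":0,"rz":0,"jaw":0}]}}

```text
clock: 15.05
position: [0.5754, -0.0872, 0.1597]
eef_rot: [-0.0, 0.542, 0.84, -0.0]
ft_force: [-3.7, 0.2, 3.2]
gripper_width: 0.0273
finger_force: 45.0
```

```bash
python3 -c "
from h import *
status()"
```

```text
t 15.05 pos [ 0.5754 -0.0872  0.1597] yang 24.3 zt [-5.e-04 -4.e-04 -1.e+00] F [-3.73  0.16  3.22] T [-0.1   0.75 -0.03] w 0.0273 j [-0.35  0.28  1.66 -0.    1.21 -0.78]
```

Spring contact is as expected (about 5 N). I'll continue.

Request:
{"name": "arm_command", "arguments": {"moves": [{"tx":0,"ty":0,"tz":0.1,"rx":0,"ry":0,"rz":0,"jaw":0},{"tx":0,"ty":0,"tz":0.12,"rx":0,"ry":0,"rz":0,"jaw":0},{"tx":0,"ty":0,"tz":0.12,"rx":0,"ry":0,"rz":0,"jaw":0},{"tx":0,"ty":0,"tz":0.12,"rx":0,"ry":0,"rz":0,"jaw":0},{"tx":0,"ty":0,"tz":0.12,"rx":0,"ry":0,"rz":0,"jaw":0},{"tx":0,"ty":0,"tz":0.12,"rx":0,"ry":0,"rz":0,"jaw":0},{"tx":0,"ty":0,"tz":0.1,"rx":0,"ry":0,"rz":0,"jaw":0},{"tx":0,"ty":0,"tz":0,"rx":0,"ry":0,"rz":0,"jaw":0}]}}

```text
clock: 15.72
position: [0.5746, -0.0873, 0.1507]
eef_rot: [-0.001, 0.542, 0.84, -0.001]
ft_force: [-3.3, -2.2, -3.3]
gripper_width: 0.0274
finger_force: 45.0
```

```bash
python3 -c "
from h import *
status()"
```

```text
t 15.72 pos [ 0.5746 -0.0873  0.1507] yang 24.3 zt [-2.3e-03 -3.0e-04 -1.0e+00] F [-3.26 -2.16 -3.31] T [-0.51  0.77  0.  ] w 0.0274 j [-0.35  0.29  1.67 -0.    1.19 -0.78]
```

Request:
{"name": "arm_command", "arguments": {"moves": [{"tx":0,"ty":0,"tz":0.1,"rx":0,"ry":0,"rz":0,"jaw":0},{"tx":0,"ty":0,"tz":0.12,"rx":0,"ry":0,"rz":0,"jaw":0},{"tx":0,"ty":0,"tz":0.12,"rx":0,"ry":0,"rz":0,"jaw":0},{"tx":0,"ty":0,"tz":0.12,"rx":0,"ry":0,"rz":0,"jaw":0},{"tx":0,"ty":0,"tz":0.12,"rx":0,"ry":0,"rz":0,"jaw":0},{"tx":0,"ty":0,"tz":0.12,"rx":0,"ry":0,"rz":0,"jaw":0},{"tx":0,"ty":0,"tz":0.1,"rx":0,"ry":0,"rz":0,"jaw":0},{"tx":0,"ty":0,"tz":0,"rx":0,"ry":0,"rz":0,"jaw":0}]}}

```text
clock: 16.38
position: [0.5746, -0.0871, 0.1425]
eef_rot: [-0.001, 0.542, 0.84, -0.001]
ft_force: [-4.4, -2.6, -2.9]
gripper_width: 0.0279
finger_force: 45.0
```

```bash
python3 -c "
from h import *
status()"
```

```text
t 16.38 pos [ 0.5746 -0.0871  0.1425] yang 24.3 zt [-0.0023 -0.     -1.    ] F [-4.36 -2.61 -2.85] T [-0.58  0.85 -0.01] w 0.0279 j [-0.35  0.3   1.67 -0.    1.17 -0.78]
```

Request:
{"name": "arm_command", "arguments": {"moves": [{"tx":0,"ty":0,"tz":0.1,"rx":0,"ry":0,"rz":0,"jaw":0},{"tx":0,"ty":0,"tz":0.1,"rx":0,"ry":0,"rz":0,"jaw":0},{"tx":0,"ty":0,"tz":0.1,"rx":0,"ry":0,"rz":0,"jaw":0},{"tx":0,"ty":0,"tz":0.1,"rx":0,"ry":0,"rz":0,"jaw":0},{"tx":0,"ty":0,"tz":0.1,"rx":0,"ry":0,"rz":0,"jaw":0},{"tx":0,"ty":0,"tz":0.1,"rx":0,"ry":0,"rz":0,"jaw":0},{"tx":0,"ty":0,"tz":0,"rx":0,"ry":0,"rz":0,"jaw":0},{"tx":0,"ty":0,"tz":0,"rx":0,"ry":0,"rz":0,"jaw":0}]}}

```text
clock: 17.05
position: [0.5755, -0.0868, 0.1372]
eef_rot: [-0.0, 0.542, 0.84, 0.0]
ft_force: [-2.8, -1.0, -5.0]
gripper_width: 0.0276
finger_force: 45.0
```

```bash
python3 -c "
from h import *
status()"
```

```text
t 17.05 pos [ 0.5755 -0.0868  0.1372] yang 24.3 zt [-1.e-04  3.e-04 -1.e+00] F [-2.78 -0.98 -5.  ] T [-0.24  0.49 -0.03] w 0.0276 j [-0.35  0.31  1.67  0.    1.16 -0.78]
```

Request:
{"name": "arm_command", "arguments": {"moves": [{"tx":0,"ty":0,"tz":0.05,"rx":0,"ry":0,"rz":0,"jaw":0},{"tx":0,"ty":0,"tz":0.05,"rx":0,"ry":0,"rz":0,"jaw":0},{"tx":0,"ty":0,"tz":0.05,"rx":0,"ry":0,"rz":0,"jaw":0},{"tx":0,"ty":0,"tz":0.05,"rx":0,"ry":0,"rz":0,"jaw":0},{"tx":0,"ty":0,"tz":0.05,"rx":0,"ry":0,"rz":0,"jaw":0},{"tx":0,"ty":0,"tz":0,"rx":0,"ry":0,"rz":0,"jaw":0},{"tx":0,"ty":0,"tz":0,"rx":0,"ry":0,"rz":0,"jaw":0},{"tx":0,"ty":0,"tz":0,"rx":0,"ry":0,"rz":0,"jaw":0}]}}

```text
clock: 17.72
position: [0.5759, -0.0868, 0.1352]
eef_rot: [0.0, 0.542, 0.84, 0.0]
ft_force: [-0.6, 1.3, -1.6]
gripper_width: 0.0273
finger_force: 45.0
```

```bash
python3 -c "
from h import *
status()"
```

```text
t 17.72 pos [ 0.5759 -0.0868  0.1352] yang 24.3 zt [ 8.e-04  2.e-04 -1.e+00] F [-0.58  1.28 -1.63] T [0.19 0.12 0.02] w 0.0273 j [-0.35  0.31  1.67  0.    1.16 -0.78]
```

Request:
{"name": "arm_command", "arguments": {"moves": [{"tx":0,"ty":0,"tz":0.03,"rx":0,"ry":0,"rz":0,"jaw":0},{"tx":0,"ty":0,"tz":0.03,"rx":0,"ry":0,"rz":0,"jaw":0},{"tx":0,"ty":0,"tz":0.03,"rx":0,"ry":0,"rz":0,"jaw":0},{"tx":0,"ty":0,"tz":0.03,"rx":0,"ry":0,"rz":0,"jaw":0},{"tx":0,"ty":0,"tz":0,"rx":0,"ry":0,"rz":0,"jaw":0},{"tx":0,"ty":0,"tz":0,"rx":0,"ry":0,"rz":0,"jaw":0},{"tx":0,"ty":0,"tz":0,"rx":0,"ry":0,"rz":0,"jaw":0},{"tx":0,"ty":0,"tz":0,"rx":0,"ry":0,"rz":0,"jaw":0}]}}

```text
clock: 18.38
position: [0.5757, -0.0869, 0.1339]
eef_rot: [0.0, 0.542, 0.84, 0.0]
ft_force: [0.0, 1.1, -1.4]
gripper_width: 0.0276
finger_force: 45.0
```

```bash
python3 -c "
from h import *
status()"
```

```text
t 18.38 pos [ 0.5757 -0.0869  0.1339] yang 24.3 zt [ 3.e-04  1.e-04 -1.e+00] F [ 0.    1.07 -1.41] T [ 0.3   0.05 -0.  ] w 0.0276 j [-0.35  0.31  1.68  0.    1.16 -0.78]
```

Request:
{"name": "arm_command", "arguments": {"moves": [{"tx":0,"ty":0,"tz":0.03,"rx":0,"ry":0,"rz":0,"jaw":0},{"tx":0,"ty":0,"tz":0.03,"rx":0,"ry":0,"rz":0,"jaw":0},{"tx":0,"ty":0,"tz":0.02,"rx":0,"ry":0,"rz":0,"jaw":0},{"tx":0,"ty":0,"tz":0,"rx":0,"ry":0,"rz":0,"jaw":0},{"tx":0,"ty":0,"tz":0,"rx":0,"ry":0,"rz":0,"jaw":0},{"tx":0,"ty":0,"tz":0,"rx":0,"ry":0,"rz":0,"jaw":0},{"tx":0,"ty":0,"tz":0,"rx":0,"ry":0,"rz":0,"jaw":0},{"tx":0,"ty":0,"tz":0,"rx":0,"ry":0,"rz":0,"jaw":0}]}}

```text
clock: 19.05
position: [0.5757, -0.087, 0.1333]
eef_rot: [0.0, 0.542, 0.84, 0.0]
ft_force: [-1.9, 2.7, 4.4]
gripper_width: 0.0279
finger_force: 45.0
```

```bash
python3 -c "
from h import *
status()"
```

```text
t 19.05 pos [ 0.5757 -0.087   0.1333] yang 24.3 zt [ 4.e-04 -1.e-04 -1.e+00] F [-1.92  2.7   4.38] T [0.35 0.36 0.04] w 0.0279 j [-0.35  0.31  1.68  0.    1.15 -0.78]
```

Seated: about 6 N upward at the expected height. I'll let go with a modest opening and rise.

Request:
{"name": "arm_command", "arguments": {"moves": [{"tx":0,"ty":0,"tz":0,"rx":0,"ry":0,"rz":0,"jaw":0.36},{"tx":0,"ty":0,"tz":0,"rx":0,"ry":0,"rz":0,"jaw":0.45},{"tx":0,"ty":0,"tz":0,"rx":0,"ry":0,"rz":0,"jaw":0.55},{"tx":0,"ty":0,"tz":0,"rx":0,"ry":0,"rz":0,"jaw":0.55},{"tx":0,"ty":0,"tz":0,"rx":0,"ry":0,"rz":0,"jaw":0.55},{"tx":0,"ty":0,"tz":0,"rx":0,"ry":0,"rz":0,"jaw":0.55},{"tx":0,"ty":0,"tz":0,"rx":0,"ry":0,"rz":0,"jaw":0.55},{"tx":0,"ty":0,"tz":0,"rx":0,"ry":0,"rz":0,"jaw":0.55}]}}

```text
clock: 19.72
position: [0.5756, -0.087, 0.133]
eef_rot: [-0.0, 0.542, 0.84, -0.0]
ft_force: [0.1, -0.7, 0.7]
gripper_width: 0.0482
finger_force: 0.0
```

Request:
{"name": "arm_command", "arguments": {"moves": [{"tx":0,"ty":0,"tz":-0.5,"rx":0,"ry":0,"rz":0,"jaw":0.55},{"tx":0,"ty":0,"tz":-1,"rx":0,"ry":0,"rz":0,"jaw":0.55},{"tx":0,"ty":0,"tz":-2,"rx":0,"ry":0,"rz":0,"jaw":0.55},{"tx":0,"ty":0,"tz":-2,"rx":0,"ry":0,"rz":0,"jaw":0.55},{"tx":0,"ty":0,"tz":-2,"rx":0,"ry":0,"rz":0,"jaw":0.55},{"tx":0,"ty":0,"tz":-2,"rx":0,"ry":0,"rz":0,"jaw":0.55},{"tx":0,"ty":0,"tz":-1,"rx":0,"ry":0,"rz":0,"jaw":0.55},{"tx":0,"ty":0,"tz":0,"rx":0,"ry":0,"rz":0,"jaw":0.55}]}}

```text
clock: 20.38
position: [0.5772, -0.0875, 0.2418]
eef_rot: [0.003, 0.542, 0.84, 0.001]
ft_force: [0.8, -0.6, 0.0]
gripper_width: 0.0487
finger_force: 0.0
```

```bash
python3 - <<'E'
from h import *
c,im,d=snap('wrist','f')
M,p=status()
s,ims,ds=snap('side','fs'); sc,imc,dc=snap('scene','fc')
o=np.zeros((600,800,3),np.uint8)
def crop(i,cc,w,h,W,H):
    x,y=cc; return cv2.convertScaleAbs(cv2.resize(i[y-h//2:y+h//2,x-w//2:x+w//2,::-1],(W,H),interpolation=3),alpha=1.5)
o[:,:400]=crop(im,(285,215),100,150,400,600)
o[:300,400:]=crop(ims,tuple(proj(s,[.576,-.087,.11]).astype(int)),80,60,400,300)
o[300:,400:]=crop(imc,tuple(proj(sc,[.576,-.087,.11]).astype(int)),80,60,400,300)
cv2.imwrite("pics/fx.png",o)
u,v=proj(c,[.576,-.087,.155]).round().astype(int); print("grip top",unproj(c,u,v,d[v,u]).round(4),"expect z .155")
E
```

```text
t 20.43 pos [ 0.5764 -0.0872  0.2397] yang 24.3 zt [ 0.0031 -0.0012 -1.    ] F [ 0.27 -0.27 -0.41] T [-0.08  0.06  0.01] w 0.0483 j [-0.35  0.2   1.59 -0.    1.35 -0.78]
grip top [ 0.5761 -0.087   0.1553] expect z .155
```

View pics/fx.png

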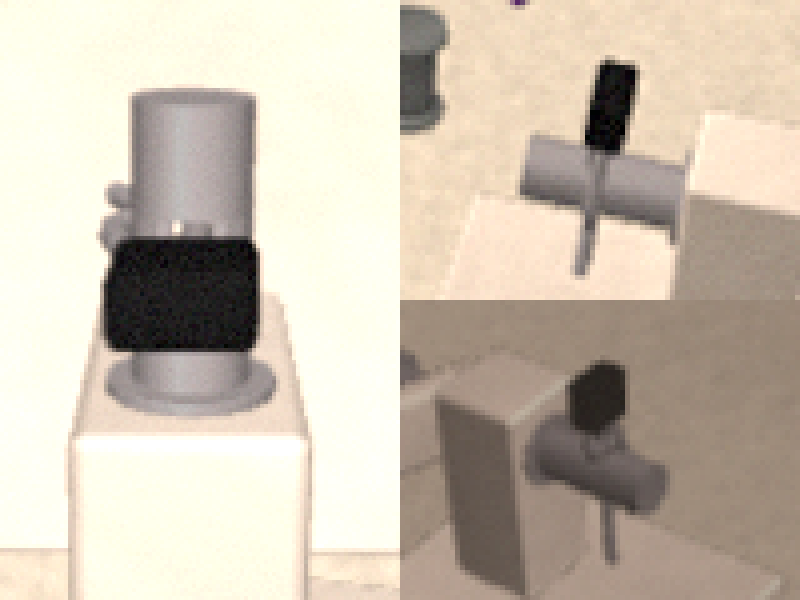

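The clip stands upright on the shaft with its loop on the crown. The bent leg wraps the outside (side view, 590,210), the straight leg comes out below (scene view, 610,540), and the grip top is at 0.155 m as expected.

```bash
python3 -c "
from h import *
status(); print(job_done())"
```

```text
t 20.53 pos [ 0.575  -0.0868  0.2371] yang 24.3 zt [-1.3e-03  5.0e-04 -1.0e+00] F [ 0.6  -0.39 -1.45] T [-0.09  0.01 -0.02] w 0.0486 j [-0.35  0.2   1.59 -0.    1.35 -0.78]
the job is handed in; nothing more can be done
None
```

The R-clip is seated and locked on the shaft, released with the gripper clear, and the job was handed in at 20.5 s; the hand-in returned no verdict.

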